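Fetch the rear template from the crowded hook

TASK

Three plywood drawing templates hang one behind the other on one hook stand, and the other hook stand is empty. First move the two front ones (the disc and the square) to the empty hook, then take down the triangle that was behind them and stand it upright, neck up and fully down, in about the middle of the groove of the wooden block. Do not drop or lay any template on the table, and leave the mug, jar, apple, tape roll and markers where they are.

Things in the scene. Friction and masses are not known exactly. Their poses are not given: they have to be found in the camera images.
- disc_center (a point): Centre (half-way up) of the disc template: a disc 84 mm across under a neck. Front or middle on the full hook. Plain plywood, 8 mm thick (own x), 150 mm tall (own z), about 70 g. Its upper 70 mm is a flat-sided neck, 40 mm wide (own y), with the hanging hole; pinch it across that width at its solid top, 47 to 75 mm above this point. 
- square_center (a point): Centre (half-way up) of the square template: an 84 mm wide, 80 mm tall square under a neck. Front or middle on the full hook. Plain plywood, 8 mm thick (own x), 150 mm tall (own z), about 70 g. Its upper 70 mm is a flat-sided neck, 40 mm wide (own y), with the hanging hole; pinch it across that width at its solid top, 47 to 75 mm above this point. 
- triangle_center (a point): Centre (half-way up) of the triangle template: open frame, 120 mm wide at its straight lower edge. Hangs rearmost; all 36 mm apart. Plain plywood, 8 mm thick (own x), 150 mm tall (own z), about 70 g. Its upper 70 mm is a flat-sided neck, 40 mm wide (own y), with the hanging hole; pinch it across that width at its solid top, 47 to 75 mm above this point. 
- disc_hole (a point): Disc template's hanging hole: the point, 41.3 mm above the template's centre, where the hook bar's axis lies when it hangs. Hole 22 mm wide, from 30 mm below to 6 mm above this point, with a 45 degree peaked roof that centres itself on a bar. Axes as the template's.
- square_hole (a point): Square template's hanging hole: the point, 41.3 mm above the template's centre, where the hook bar's axis lies when it hangs. Hole 22 mm wide, from 30 mm below to 6 mm above this point, with a 45 degree peaked roof that centres itself on a bar. Axes as the template's.
- disc: The disc template; origin at the middle of its lower edge.
- square: The square template; origin at the middle of its lower edge.
- triangle: The triangle template; origin at the middle of its lower edge.
- triangle_hole (a point): Triangle template's hanging hole: the point, 41.3 mm above the template's centre, where the hook bar's axis lies when it hangs. Hole 22 mm wide, from 30 mm below to 6 mm above this point, with a 45 degree peaked roof that centres itself on a bar. Axes as the template's.
- full_hook (a point): Carries the templates. Fixed wooden stand, level steel bar 8 mm thick. Site: on the bar's axis, 200 mm above the table; x along the bar, z up. Post face 55 mm to +x (post 24 mm wide, top 10 mm above the point); open end 72 mm to -x, tip turned up to 13 mm above the axis. To take off or put on: raise 10 to 24 mm from hanging, move level past the tip. Foot 150 x 110 mm. 
- spare_hook (a point): Empty at the start. Fixed wooden stand, level steel bar 8 mm thick. Site: on the bar's axis, 200 mm above the table; x along the bar, z up. Post face 55 mm to +x (post 24 mm wide, top 10 mm above the point); open end 72 mm to -x, tip turned up to 13 mm above the axis. To take off or put on: raise 10 to 24 mm from hanging, move level past the tip. Foot 150 x 110 mm. 
- groove (a point): Middle of the groove's floor in the fixed wooden block (70 x 150 x 40 mm, x by y by z). The groove is 13 mm wide (point x), runs along point y over the whole 150 mm, open at both ends, 25 mm deep; its floor is 15 mm above the table. z up. The triangle stands in it with its centre 75 mm above this point.
- mug: White mug, 76 mm across, 85 mm tall, origin under it; a bystander.
- paint_jar: Small paint jar, 54 mm across, 65 mm tall, origin under it; a bystander.
- apple: Apple, 76 mm across, 67 mm tall, origin under it; a bystander.
- tape_roll: Tape roll lying flat, 90 mm across, 25 mm tall, origin under it; a bystander.
- marker0: Marker lying on the table on the right side, 130 mm long, 18 mm thick, origin under it, along its x; a bystander.
- marker1: Marker lying on the left side of the table, 130 mm long, 18 mm thick, origin under it, along its x; a bystander.

How it is judged:
On the way, in this order (a step that is already met when the one before it is completed fails the run):
1. the disc and the square both hang on the spare hook while the triangle still hangs on its own (x of disc_hole in the frame of spare_hook between -0.069 and 0.055 m and y of disc_hole in the frame of spare_hook between -0.008 and 0.008 m and z of disc_hole in the frame of spare_hook between -0.008 and 0.008 m and x of square_hole in the frame of spare_hook between -0.069 and 0.055 m and y of square_hole in the frame of spare_hook between -0.008 and 0.008 m and z of square_hole in the frame of spare_hook between -0.008 and 0.008 m and x of triangle_hole in the frame of full_hook between -0.069 and 0.055 m and y of triangle_hole in the frame of full_hook between -0.008 and 0.008 m and z of triangle_hole in the frame of full_hook between -0.008 and 0.008 m), for 0.2 s.
2. the triangle stands in the groove (x of triangle_center in the frame of groove between -0.022 and 0.022 m and y of triangle_center in the frame of groove between -0.03 and 0.03 m and z of triangle_center in the frame of groove between 0.065 and 0.079 m and angle between triangle_center's own z axis and vertical below 0.25 rad), for 0.2 s.
At the end, for the whole second after the job is handed in: The disc and the square hang at rest by their holes on the bar of the spare hook (bar within 8 mm of its seat in the hole); the triangle stands at rest in the groove with its lower edge on the groove floor (within 4 mm), upright within 0.25 rad, its middle within 30 mm of the groove's middle (all of step 2 and x of disc_hole in the frame of spare_hook between -0.069 and 0.055 m and y of disc_hole in the frame of spare_hook between -0.008 and 0.008 m and z of disc_hole in the frame of spare_hook between -0.008 and 0.008 m and x of square_hole in the frame of spare_hook between -0.069 and 0.055 m and y of square_hole in the frame of spare_hook between -0.008 and 0.008 m and z of square_hole in the frame of spare_hook between -0.008 and 0.008 m and linear speed of each of disc, square, triangle below 0.05 m/s); the robot touches nothing.
It fails at once if a template dropped or laid on the table (height (world z) of any of disc_center, square_center, triangle_center below 0.06 m).
It fails at once if the mug, jar, apple, tape roll or a marker pushed more than 30 mm from its place (distance of any of mug, paint_jar, apple, tape_roll, marker0, marker1 from where it was at the start of the episode above 0.03 m).
It also fails if it takes over 69 s, if anything falls off the work surface, if the arm or the gripper's body presses on something with over 40 N, if the wrist force passes 120 N, or if a joint passes its speed limit or range.

ROBOT

A 7-joint arm with a two-finger parallel gripper is mounted at the origin on the work surface. World frame = base frame: x ahead of the robot, y to its left, z up, the work surface at z = 0. Lengths are in m, angles in rad, forces in N, time in s.
With the tool pointing down it reaches from about 0.4 to 0.75 m from the base axis. Payload 19.5 kg.
Tool frame: the origin (TCP) lies where the fingers leave the gripper's body, on its centre line; the fingertips stand 73 mm ahead of it and the grasp point (between the pads) lies 54 mm ahead of it; z points along the fingers, y is the line along which they close (so a half turn about z gives the same grasp; the last joint's range is limited). The gripper opens to 85 mm and grips with 20 to 120 N. Pads are 22 mm wide; open, the fingers measure 114 mm over their backs; the gripper's body (76 mm by 85 mm) begins 54 mm behind the grasp point. The pads swing forward as they close: fully open they stand 13 mm farther back than shut.
Start: joints at [-1.171, 0.707, -0.028, 1.485, 0.022, 0.951, -0.075], TCP at [0.246, 0.52, 0.304] pointing down, gripper open.
Joint ranges: [-2.71, 2.71], [-0.32, 2.16], [-1.57, 1.52], [0, 2.45], [-1.46, 4.6], [0, 2.02], [-2.83, 2.83]. Speed limits (rad/s): [1.89, 1.89, 2.57, 2.57, 3.01, 3.01, 3.01].

INTERFACE

Orientations are given as a unit quaternion [w, x, y, z].
In Python, from workcell import manip gives the robot as it stands.
- The arm moves only by the shell command python3 -m inch 'ROWS' [FORCE]. ROWS is JSON, a list of rows, each an object with "dr": the turn, a rotation vector about the tool's x, y, z in degrees, a list of three; "linear": the shift along the tool's x, y, z in mm, a list of three; "fingers": the finger opening in mm, from 0 to 85.4. In form: [{"dr": [rx, ry, rz], "linear": [x, y, z], "fingers": fingers}, ...]. A call has 1 to 8 rows; each row is the pose to reach, as a shift and turn from the pose commanded when the call began, along the tool's axes at that moment; what a row does not reach only later rows make up. A row lasts 1/12 s, in which the tool goes at most 41.7 mm and 7.16 degrees, less where a joint would pass 70% of its speed; a pose out of reach is approached as far as the arm can. A call with a gripper value outside its range is refused whole. The fingers move at their own pace and stop on an object; FORCE is the grip in N (left out, the last holds). Time passes only in rows, so rows that repeat a pose let the fingers close. It gives the time, the measured TCP pose, the force, the opening and the grip force at its end, in the units of the state.
- manip.state(): the state, without advancing time (a new reading comes with each control period).
- manip.camera(name): name is "scene" or "top"; returns the picture (420x560x3 uint8, blue, green, red); there is no depth.
- manip.get_calibration(name): a dict with "fx", "fy", "cx", "cy" (pixels), "R" (3x3) and "t" (3): a world point X has camera coordinates R X + t. Camera axes: x right, y down, z forward; pixel columns grow to the right and rows downward; lengths in m; the calibration is good to about 2 mm. A picture is of the moment at which its call begins. get_calibration takes no time and is no camera call.
- manip.hand_in(): hands the job in; it is judged then, once.
The state is a dict: "time_s": time; "qpos": joint angles; "dq": joint speeds; "tau": joint torques, N m; "tcp_pos": TCP position; "tcp_rot": TCP orientation; "force": force on the tool from outside, world axes, zero at the start; "torque": the same for the moment, N m; "opening": finger opening in m; "finger_force": force on a finger pad.
Only numpy, scipy, OpenCV 4.12 (cv2) and the standard library are available. Lean on these libraries where they do the work, as an engineer would, in place of code of your own. Each camera call takes 0.05 s, during which the arm holds its last target. There are 200 camera calls.

## Working session

There is one attempt and no reset: what is moved stays moved. The work goes in short steps, Python scripts to look and compute and a shell command to move; the robot and the scene stay as the last step left them, time stands still between calls to the robot, and variables do not carry over. Pictures are saved under pics/ and viewed, at most 10 in all, crops included, and the job is handed in when it is done.

```bash
mkdir -p pics; ls
python3 - <<'E'
from workcell import manip
import cv2
for n in("scene","top"):
    cv2.imwrite(f"pics/{n}0.png",manip.camera(n)); c=manip.get_calibration(n); print(n,c)
s=manip.state();print(s)
E
```

```text
pics
scene {'fx': 512.5889933134698, 'fy': 512.5889933134698, 'cx': 274.1804565810637, 'cy': 215.5581860282083, 'R': array([[ 0.74656635,  0.66511767,  0.01603658],
       [ 0.40392249, -0.43396921, -0.80530575],
       [-0.5286637 ,  0.6076917 , -0.5926428 ]]), 't': array([-0.41096756, -0.12129771,  1.92776721])}
top {'fx': 527.6322169015287, 'fy': 527.6322169015287, 'cx': 281.36463227217905, 'cy': 208.2973509340736, 'R': array([[-2.15322069e-02, -9.99763804e-01, -2.94947272e-03],
       [-9.89643519e-01,  2.17328493e-02, -1.41892170e-01],
       [ 1.41922757e-01, -1.36325005e-04, -9.89877726e-01]]), 't': array([-0.00952548,  0.53696212,  1.36461102])}
{'time_s': 0.1, 'qpos': array([-1.17068501,  0.70703741, -0.02765771,  1.48494828,  0.02198709,
        0.95089584, -0.07550593]), 'dq': array([ 0.00057909, -0.00225687, -0.00021828, -0.00104709,  0.0003953 ,
       -0.00022784, -0.00198981]), 'tau': array([ 2.36290347e-03, -8.84308934e+01,  1.23700418e+00, -2.36454982e+01,
        1.70445250e-02,  5.11939448e-03,  2.44501200e-05]), 'tcp_pos': array([0.24576606, 0.51964929, 0.30347666]), 'tcp_rot': array([-1.11727193e-04,  2.19105176e-01,  9.75701121e-01, -4.81151316e-04]), 'force': array([-0.99160271, -0.32930005, -0.42355634]), 'torque': array([-0.09617747,  0.03925259, -0.03532693]), 'finger_force': 0.0, 'opening': 0.08538749387632807}
```

View pics/scene0.png

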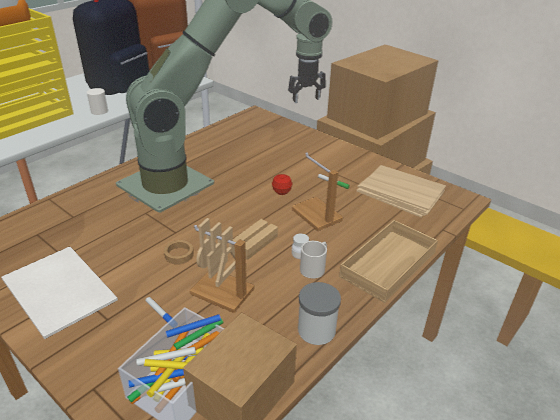

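View pics/top0.png

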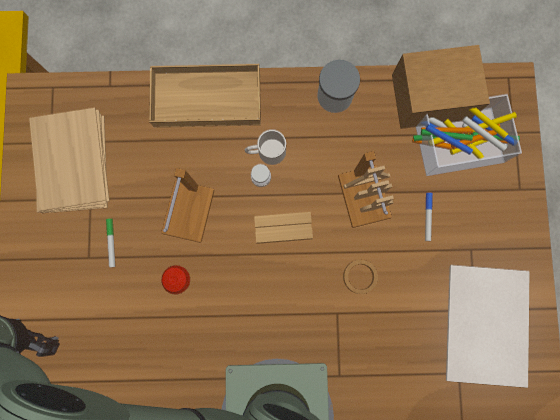

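The scene view shows the full hook stand near (230,250), the spare stand near (325,190) and the grooved block near (255,237). In the top view they are at about (370,185), (182,200) and (283,227). Next I'll zoom in.

Run:
```python
import cv2,numpy as np
s=cv2.imread("pics/scene0.png");t=cv2.imread("pics/top0.png")
z=lambda im,x,y,w,h,k:cv2.resize(im[y:y+h,x:x+w],None,fx=k,fy=k,interpolation=cv2.INTER_CUBIC)
a=z(t,335,145,65,85,6);b=z(t,155,165,65,85,6)
cv2.imwrite("pics/t1.png",np.hstack([a,b]))
a=z(s,185,210,100,100,4);b=z(s,285,145,100,100,4)
cv2.imwrite("pics/s1.png",np.hstack([a,b]))
```

```text
(no output)
```

View pics/t1.png

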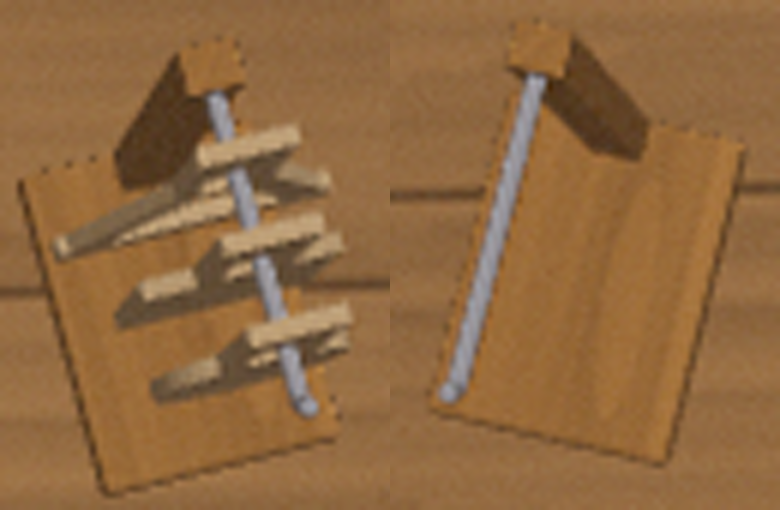

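View pics/s1.png

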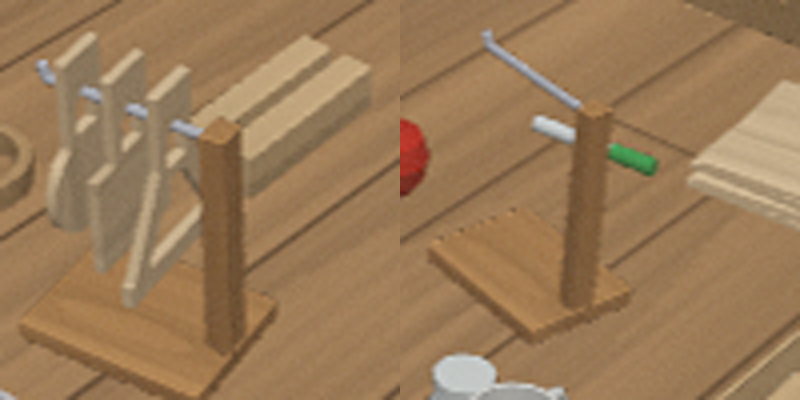

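The front to rear order is disc, square, triangle, because the scene crop shows the round body nearest the tip. In the full picture, the full bar's tip is at top (386,213) and scene (196,227). The spare bar's tip is at top (165,231) and scene (307,154).

```bash
cat > h.py <<'E'
import cv2,numpy as np
from workcell import manip
C={n:manip.get_calibration(n) for n in("scene","top")}
def ray(n,p):
    c=C[n];d=c["R"].T@np.array([(p[0]-c["cx"])/c["fx"],(p[1]-c["cy"])/c["fy"],1]);return -c["R"].T@c["t"],d/np.linalg.norm(d)
def onz(n,p,z):
    o,d=ray(n,p);return o+d*(z-o[2])/d[2]
def tri(ps,pt):
    (o1,d1),(o2,d2)=ray("scene",ps),ray("top",pt)
    s=np.linalg.lstsq(np.c_[d1,-d2],o2-o1,rcond=None)[0]
    a,b=o1+s[0]*d1,o2+s[1]*d2;return (a+b)/2,np.linalg.norm(a-b)
def mask(im,box,f):
    x,y,w,h=box;c=im[y:y+h,x:x+w].astype(int);m=f(c[...,0],c[...,1],c[...,2]);v,u=np.nonzero(m);return np.c_[u+x,v+y].astype(np.float32)
E
python3 - <<'E'
from h import *
np.set_printoptions(precision=4,suppress=True)
S=cv2.imread("pics/scene0.png");T=cv2.imread("pics/top0.png")
bar=lambda b,g,r:(b>r+5)&(b>90)
def plane(n,P):
    vx,vy,x,y=cv2.fitLine(P,cv2.DIST_HUBER,0,.01,.01).ravel()
    o,d1=ray(n,(x-30*vx,y-30*vy));_,d2=ray(n,(x+30*vx,y+30*vy));m=np.cross(d1,d2);return o,m/np.linalg.norm(m)
for nm,bs,bt in(("full",(194,224,42,20),(366,157,22,56)),("spare",(305,152,26,21),(160,175,26,58))):
    P=mask(S,bs,bar);Q=mask(T,bt,bar);print(nm,len(P),len(Q),P.min(0),P.max(0),Q.min(0),Q.max(0))
    Q=Q[Q[:,1]<Q[:,1].max()-4]; P=P[P[:,0]>P[:,0].min()+4]
    o1,n1=plane("scene",P);o2,n2=plane("top",Q);d=np.cross(n1,n2);d/=np.linalg.norm(d)
    if d[0]<0:d=-d
    p=np.linalg.lstsq(np.array([n1,n2,[1,0,0]]),np.array([n1@o1,n2@o2,.5]),rcond=None)[0]
    print(" dir",d,"yaw",np.degrees(np.arctan2(d[1],d[0])),"pt",p)
    # project ends at z=.2
    vx,vy,x,y=cv2.fitLine(Q,cv2.DIST_HUBER,0,.01,.01).ravel()
    for v in(Q[:,1].min()-.5,Q[:,1].max()+4.5):print("  end z.2",onz("top",(x+vx/vy*(v-y),v),.2))
for nm,a,b in(("disc",(205,221.75),(384.8,199.2)),("square",(216.2,226.3),(380.3,183.9)),("tri",(227.75,231.3),(376.6,169.3))):print(nm,tri(a,b),onz("top",b,.2337))
print("full post base", onz("top",(370.9,160.3),.2),"spare",onz("top",(179.7,177.5),.2))
# block
P=mask(T,(246,205,75,46),lambda b,g,r:(r>165)&(b>105));R=cv2.minAreaRect(P);print(len(P),R)
print([onz("top",q,.04) for q in cv2.boxPoints(R)],"c",onz("top",R[0],.04))
for u in(262,275,290,305):print(u,T[210:245,u].sum(1))
for nm,q,z in(("mug",(272,148),.085),("jar",(261,175),.065),("tape",(360,276),.025),("apple",(175,279),.04)):print(nm,onz("top",q,z))
z=lambda im,x,y,w,h,k:cv2.resize(im[y:y+h,x:x+w],None,fx=k,fy=k,interpolation=cv2.INTER_CUBIC)
cv2.imwrite("pics/b1.png",np.hstack([z(T,246,205,75,50,5),z(S,200,210,85,50,5)]))
E
```

```text
full 36 1 [195. 225.] [234. 243.] [379. 195.] [379. 195.]Traceback (most recent call last):
  File "<stdin>", line 11, in <module>
  File "<stdin>", line 6, in plane
cv2.error: OpenCV(4.12.0) /io/opencv/modules/imgproc/src/linefit.cpp:50: error: (-215:Assertion failed) count > 0 in function 'fitLine2D_wods'
```

```bash
cat > m.py <<'E'
from h import *
np.set_printoptions(precision=4,suppress=True)
S=cv2.imread("pics/scene0.png");T=cv2.imread("pics/top0.png")
bar=lambda b,g,r:(b>r-12)&(b>75)
def plane(n,P):
    vx,vy,x,y=cv2.fitLine(P,cv2.DIST_HUBER,0,.01,.01).ravel()
    o,d1=ray(n,(x-30*vx,y-30*vy));_,d2=ray(n,(x+30*vx,y+30*vy));m=np.cross(d1,d2);return o,m/np.linalg.norm(m)
for nm,bs,bt in(("full",(194,224,42,20),(366,157,22,58)),("spare",(305,152,26,21),(160,175,26,58))):
    P=mask(S,bs,bar);Q=mask(T,bt,bar);print(nm,len(P),len(Q),P.min(0),P.max(0),Q.min(0),Q.max(0))
    Q=Q[Q[:,1]<Q[:,1].max()-4]; P=P[P[:,0]>P[:,0].min()+4]
    o1,n1=plane("scene",P);o2,n2=plane("top",Q);d=np.cross(n1,n2);d/=np.linalg.norm(d)
    if d[0]<0:d=-d
    p=np.linalg.lstsq(np.array([n1,n2,[1,0,0]]),np.array([n1@o1,n2@o2,.5]),rcond=None)[0]
    print(" dir",d,"yaw",np.degrees(np.arctan2(d[1],d[0])),"pt",p)
    vx,vy,x,y=cv2.fitLine(Q,cv2.DIST_HUBER,0,.01,.01).ravel()
    for v in(Q[:,1].min()-.5,Q[:,1].max()+4.5):print("  end z.2",onz("top",(x+vx/vy*(v-y),v),.2))
for nm,a,b in(("disc",(205,221.75),(384.8,199.2)),("square",(216.2,226.3),(380.3,183.9)),("tri",(227.75,231.3),(376.6,169.3))):print(nm,tri(a,b),onz("top",b,.2337))
print("full post", onz("top",(370.9,160.3),.2),"spare",onz("top",(179.7,177.5),.2))
P=mask(T,(246,205,75,46),lambda b,g,r:(r>165)&(b>105));R=cv2.minAreaRect(P);print(len(P),R)
print(np.array([onz("top",q,.04) for q in cv2.boxPoints(R)]),"c",onz("top",R[0],.04))
for u in(262,275,290,305):print(u,T[210:245,u].astype(int).sum(1))
for nm,q,z in(("mug",(272,148),.085),("jar",(261,175),.065),("tape",(360,276),.025),("apple",(175,279),.04)):print(nm,onz("top",q,z))
z=lambda im,x,y,w,h,k:cv2.resize(im[y:y+h,x:x+w],None,fx=k,fy=k,interpolation=cv2.INTER_CUBIC)
cv2.imwrite("pics/b1.png",np.hstack([z(T,246,205,75,50,5),z(S,200,210,85,50,5)]))
E
python3 m.py
```

```text
full 65 107 [194. 225.] [235. 243.] [370. 160.] [387. 213.]
 dir [0.9736 0.2279 0.0097] yaw 13.172776177915178 pt [ 0.5    -0.2645  0.1971]
  end z.2 [ 0.6261 -0.2346  0.2   ]
  end z.2 [ 0.4981 -0.2643  0.2   ]
spare 60 160 [306. 153.] [329. 171.] [164. 177.] [180. 231.]
 dir [ 0.9689 -0.2473  0.0012] yaw -14.31965659140811 pt [0.5    0.2437 0.1975]
  end z.2 [0.5949 0.2189 0.2   ]
  end z.2 [0.467  0.2515 0.2   ]
disc (array([ 0.5263, -0.2571,  0.2315]), np.float64(0.004544886921014546)) [ 0.5244 -0.2583  0.2337]
square (array([ 0.5619, -0.2492,  0.2305]), np.float64(0.0032052041181378117)) [ 0.5603 -0.2498  0.2337]
tri (array([ 0.5972, -0.2422,  0.2286]), np.float64(0.0042709074234994985)) [ 0.5947 -0.2429  0.2337]
full post [ 0.6241 -0.2366  0.2   ] spare [0.5925 0.2182 0.2   ]
78 ((282.0931091308594, 224.1172637939453), (20.180051803588867, 53.64738082885742), 85.2363510131836)
[[ 0.5165  0.0504  0.04  ]
 [ 0.5254 -0.0916  0.04  ]
 [ 0.4717 -0.0945  0.04  ]
 [ 0.463   0.0467  0.04  ]] c [ 0.4941 -0.0222  0.04  ]
262 [343 340 339 342 338 380 456 452 431 427 442 427 425 427 428 422 336 350
 443 439 432 429 453 438 432 426 437 425 422 428 426 423 260 269 322]
275 [340 352 333 336 380 445 440 425 431 434 430 425 423 421 424 328 346 427
 435 420 436 452 443 427 438 431 428 429 423 426 431 264 287 325 334]
290 [340 329 360 408 439 439 416 424 421 427 422 429 419 421 283 386 435 425
 419 439 433 426 421 424 421 424 432 418 425 429 226 310 337 315 326]
305 [341 352 416 426 409 401 417 417 410 423 419 423 400 248 420 423 415 421
 425 421 414 409 418 414 430 423 416 407 374 234 337 319 332 322 322]
mug [ 0.6896 -0.0002  0.085 ]
jar [0.6225 0.0305 0.065 ]
tape [ 0.3538 -0.2244  0.025 ]
apple [0.3563 0.26   0.04  ]
```

View pics/b1.png

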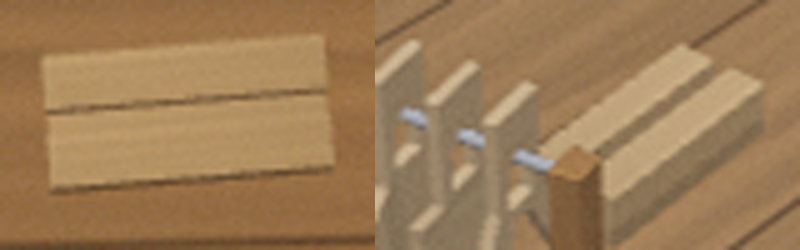

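The top view crop shows the block's groove as a dark line (the far wall) about 224 px down at mid-block, with the block's centre near (283,226.5). The two-view heights give the bars 197 mm and the neck tops 230 mm, close to the stated values.

```bash
cat > plan.py <<'E'
import sys,numpy as np
from scipy.spatial.transform import Rotation as Ro
from workcell import manip
# args: x y z(mm, world TCP) yaw of tool y (deg); prints tool-frame shift mm and turn deg
s=manip.state();x,y,z,a=map(float,sys.argv[1:5]);q=s["tcp_rot"];R=Ro.from_quat([q[1],q[2],q[3],q[0]])
c,sn=np.cos(np.radians(a)),np.sin(np.radians(a))
Y=np.array([c,sn,0]);Z=np.array([0,0,-1.]);T=Ro.from_matrix(np.c_[np.cross(Y,Z),Y,Z])
np.set_printoptions(precision=2,suppress=True)
print("t",s["time_s"],"tcp",s["tcp_pos"]*1e3,"F",s["force"],"open",s["opening"]*1e3)
print("linear",R.inv().apply(np.array([x,y,z])-s["tcp_pos"]*1e3),"dr",np.degrees((R.inv()*T).as_rotvec()))
E
python3 - <<'E'
from h import *
f=lambda u,v:((u+.5)/5-.5+246,(v+.5)/5-.5+205)
q=np.array([onz("top",f(*p),.04) for p in((42,55),(325,36),(333,162),(49,186))]);print(q,q.mean(0))
e=[onz("top",p,.04) for p in((262,225.6),(305,222.6))];d=e[0]-e[1];print(e,np.degrees(np.arctan2(d[1],d[0])))
E
python3 plan.py 430 250 360 -20; python3 plan.py 525 -258 340 -76.9
```

```text
[[ 0.51842295  0.05174089  0.04      ]
 [ 0.52529436 -0.0985263   0.04      ]
 [ 0.45822404 -0.10077049  0.04      ]
 [ 0.44882281  0.04904187  0.04      ]] [ 0.48769104 -0.02462851  0.04      ]
[array([0.49131009, 0.03097321, 0.04      ]), array([ 0.49680139, -0.08287346,  0.04      ])] 92.7614707972642
t 0.1 tcp [245.77 519.65 303.48] F [-0.99 -0.33 -0.42] open 85.38749387632808
linear [-281.84 -165.04  -56.36] dr [-0.05  0.04 84.69]
t 0.1 tcp [245.77 519.65 303.48] F [-0.99 -0.33 -0.42] open 85.38749387632808
linear [-584.92 -583.63  -35.95] dr [ -0.02   0.07 141.59]
```

```bash
R='{"dr":[0,0,57],"linear":[-282,-165,-56],"fingers":70}'; python3 -m inch '[{"dr":[0,0,57],"linear":[-282,-165,-56],"fingers":70},{"dr":[0,0,57],"linear":[-282,-165,-56],"fingers":70},{"dr":[0,0,57],"linear":[-282,-165,-56],"fingers":70},{"dr":[0,0,57],"linear":[-282,-165,-56],"fingers":70},{"dr":[0,0,57],"linear":[-282,-165,-56],"fingers":70},{"dr":[0,0,57],"linear":[-282,-165,-56],"fingers":70},{"dr":[0,0,57],"linear":[-282,-165,-56],"fingers":70},{"dr":[0,0,57],"linear":[-282,-165,-56],"fingers":70}]'; python3 plan.py 440 -150 350 -76.9
```

```text
time_s: 0.77
tcp_pos: [0.431, 0.248, 0.3603]
tcp_rot: [-0.0, 0.661, 0.751, -0.0]
force: [0.8, 0.6, 0.4]
opening: 0.0699
finger_force: 0.0
t 0.7667 tcp [430.99 248.   360.31] F [0.83 0.62 0.38] open 69.93752251453422
linear [-395.91  -41.73   10.32] dr [-0.    0.   84.21]
```

```bash
python3 -m inch '[{"dr":[0,0,57],"linear":[-396,-42,10],"fingers":70},{"dr":[0,0,57],"linear":[-396,-42,10],"fingers":70},{"dr":[0,0,57],"linear":[-396,-42,10],"fingers":70},{"dr":[0,0,57],"linear":[-396,-42,10],"fingers":70},{"dr":[0,0,57],"linear":[-396,-42,10],"fingers":70},{"dr":[0,0,57],"linear":[-396,-42,10],"fingers":70},{"dr":[0,0,57],"linear":[-396,-42,10],"fingers":70},{"dr":[0,0,57],"linear":[-396,-42,10],"fingers":70}]'; python3 plan.py 525.5 -258 340 -76.9
```

```text
time_s: 1.43
tcp_pos: [0.4392, -0.0849, 0.3515]
tcp_rot: [-0.0, 0.939, 0.345, 0.0]
force: [1.2, 0.4, 0.4]
opening: 0.0698
finger_force: 0.0
t 1.4333 tcp [439.25 -84.93 351.54] F [1.16 0.41 0.44] open 69.77076799516537
linear [-46.3  187.74  11.53] dr [-0.   -0.   27.25]
```

```bash
python3 -m inch '[{"dr":[0,0,27],"linear":[-46,188,11],"fingers":70},{"dr":[0,0,27],"linear":[-46,188,11],"fingers":70},{"dr":[0,0,27],"linear":[-46,188,11],"fingers":70},{"dr":[0,0,27],"linear":[-46,188,11],"fingers":70},{"dr":[0,0,27],"linear":[-46,188,11],"fingers":70},{"dr":[0,0,27],"linear":[-46,188,11],"fingers":70},{"dr":[0,0,27],"linear":[-46,188,11],"fingers":70},{"dr":[0,0,27],"linear":[-46,188,11],"fingers":70}]'; python3 plan.py 525.5 -258 274 -76.9
```

```text
time_s: 2.1
tcp_pos: [0.5272, -0.255, 0.3403]
tcp_rot: [-0.0, 0.993, 0.119, -0.0]
force: [-0.6, -0.1, -0.0]
opening: 0.0705
finger_force: 0.0
t 2.1 tcp [ 527.2  -255.01  340.33] F [-0.59 -0.07 -0.05] open 70.45720323714335
linear [-2.34  2.55 66.33] dr [-0.04  0.02  0.61]
```

```bash
python3 -m inch '[{"dr":[0,0,0.6],"linear":[-2,2.5,15],"fingers":70},{"dr":[0,0,0.6],"linear":[-2,2.5,35],"fingers":70},{"dr":[0,0,0.6],"linear":[-2,2.5,46],"fingers":70},{"dr":[0,0,0.6],"linear":[-2,2.5,46],"fingers":70}]'; python3 plan.py 525.5 -258 274 -76.9
python3 - <<'E'
from h import *
a=manip.camera("top")[140:230,330:405];b=manip.camera("scene")[195:285,180:280]
z=lambda i:cv2.resize(i,None,fx=4.5,fy=4.5,interpolation=cv2.INTER_CUBIC)
cv2.imwrite("pics/g1.png",np.hstack([z(a),z(b)]))
E
```

```text
time_s: 2.43
tcp_pos: [0.5257, -0.2569, 0.293]
tcp_rot: [-0.001, 0.993, 0.115, -0.001]
force: [-0.1, -0.2, -1.2]
opening: 0.07
finger_force: 0.0
t 2.4333 tcp [ 525.68 -256.86  293.04] F [-0.13 -0.24 -1.21] open 70.02078044692028
linear [-0.4   1.11 19.04] dr [-0.13  0.1   0.07]
```

View pics/g1.png

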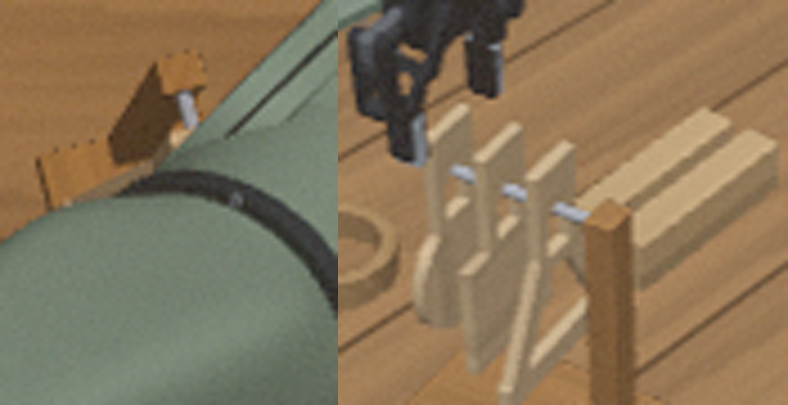

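The scene crop shows the open fingers straddling the disc's neck top: tips at crop (405,155) and (485,90), neck centre at (449,120). That is centred, so I'll descend and grip.

```bash
python3 -m inch '[{"dr":[0,0,0],"linear":[0,1,19],"fingers":70},{"dr":[0,0,0],"linear":[0,1,19],"fingers":50},{"dr":[0,0,0],"linear":[0,1,19],"fingers":36},{"dr":[0,0,0],"linear":[0,1,19],"fingers":36},{"dr":[0,0,0],"linear":[0,1,19],"fingers":36},{"dr":[0,0,0],"linear":[0,1,19],"fingers":36},{"dr":[0,0,0],"linear":[0,1,19],"fingers":36}]' 40; python3 plan.py 525.5 -258 291 -76.9;python3 plan.py 430 -280 291 -76.9
```

```text
time_s: 3.12
tcp_pos: [0.5265, -0.2595, 0.2766]
tcp_rot: [0.0, 0.993, 0.114, 0.001]
force: [-0.2, 1.1, 8.5]
opening: 0.0393
finger_force: 41.6
t 3.1167 tcp [ 526.46 -259.54  276.64] F [-0.23  1.08  8.52] open 39.271101930912366
linear [ -0.57  -1.7  -14.36] dr [ 0.05 -0.07 -0.01]
t 3.1167 tcp [ 526.46 -259.54  276.64] F [-0.23  1.08  8.52] open 39.271101930912366
linear [-98.57  -1.91 -14.47] dr [ 0.05 -0.07 -0.01]
```

```bash
python3 -m inch '[{"dr":[0,0,0],"linear":[0,0,-6],"fingers":36},{"dr":[0,0,0],"linear":[0,0,-12],"fingers":36},{"dr":[0,0,0],"linear":[0,0,-17],"fingers":36},{"dr":[0,0,0],"linear":[0,0,-17],"fingers":36},{"dr":[0,0,0],"linear":[0,0,-17],"fingers":36}]'; python3 plan.py 525.5 -258 291 -76.9
```

```text
time_s: 3.53
tcp_pos: [0.5263, -0.2595, 0.2929]
tcp_rot: [0.0, 0.993, 0.114, 0.0]
force: [-0.1, 0.4, -1.6]
opening: 0.0392
finger_force: 41.0
t 3.5333 tcp [ 526.32 -259.48  292.91] F [-0.1   0.37 -1.58] open 39.164385182424354
linear [-0.47 -1.63  1.91] dr [ 0.02 -0.02 -0.01]
```

```bash
python3 -m inch '[{"dr":[0,0,0],"linear":[-10,0,0],"fingers":36},{"dr":[0,0,0],"linear":[-25,0,0],"fingers":36},{"dr":[0,0,0],"linear":[-40,0,0],"fingers":36},{"dr":[0,0,0],"linear":[-55,0,0],"fingers":36},{"dr":[0,0,0],"linear":[-65,0,0],"fingers":36},{"dr":[0,0,0],"linear":[-70,0,0],"fingers":36},{"dr":[0,0,0],"linear":[-70,0,0],"fingers":36}]'; python3 plan.py 436 0 340 -90
```

```text
time_s: 4.12
tcp_pos: [0.4575, -0.2756, 0.2926]
tcp_rot: [0.0, 0.994, 0.113, -0.0]
force: [0.6, -0.5, 0.5]
opening: 0.0388
finger_force: 40.9
t 4.1167 tcp [ 457.48 -275.63  292.64] F [ 0.56 -0.5   0.52] open 38.84042080213223
linear [  41.21 -273.38  -47.36] dr [ 0.    0.01 13.03]
```

```bash
python3 -m inch '[{"dr":[0,0,0],"linear":[1,-10,-10],"fingers":36},{"dr":[0,0,2],"linear":[5,-35,-25],"fingers":36},{"dr":[0,0,4],"linear":[12,-72,-40],"fingers":36},{"dr":[0,0,6],"linear":[18,-110,-47],"fingers":36},{"dr":[0,0,8],"linear":[24,-148,-47],"fingers":36},{"dr":[0,0,10],"linear":[30,-188,-47],"fingers":36},{"dr":[0,0,12],"linear":[36,-228,-47],"fingers":36},{"dr":[0,0,13],"linear":[41,-265,-47],"fingers":36}]'; python3 plan.py 440 258 320 -104.3
```

```text
time_s: 4.78
tcp_pos: [0.4377, -0.0047, 0.34]
tcp_rot: [-0.0, 1.0, 0.001, 0.0]
force: [0.7, 1.4, -1.1]
opening: 0.0392
finger_force: 40.9
t 4.7833 tcp [437.66  -4.71 339.99] F [ 0.68  1.39 -1.09] open 39.16060928402596
linear [   2.6  -262.69   20.19] dr [-0.05 -0.02 14.36]
```

```bash
python3 -m inch '[{"dr":[0,0,2],"linear":[0,-38,0],"fingers":36},{"dr":[0,0,4],"linear":[1,-76,0],"fingers":36},{"dr":[0,0,6],"linear":[1,-114,0],"fingers":36},{"dr":[0,0,8],"linear":[2,-152,0],"fingers":36},{"dr":[0,0,10],"linear":[2,-190,5],"fingers":36},{"dr":[0,0,12],"linear":[2,-225,10],"fingers":36},{"dr":[0,0,14.3],"linear":[2,-250,20],"fingers":36},{"dr":[0,0,14.3],"linear":[2,-262,20],"fingers":36}]';python3 -m inch '[{"dr":[0,0,0],"linear":[0,0,0],"fingers":36},{"dr":[0,0,0],"linear":[0,0,0],"fingers":36}]'; python3 plan.py 440 258.1 293 -104.3
```

```text
time_s: 5.45
tcp_pos: [0.4381, 0.2587, 0.3181]
tcp_rot: [0.0, 0.992, -0.122, -0.001]
force: [-0.7, -0.0, -1.0]
opening: 0.0391
finger_force: 40.9
time_s: 5.62
tcp_pos: [0.4394, 0.2543, 0.3199]
tcp_rot: [0.0, 0.992, -0.123, 0.0]
force: [-0.6, -0.2, -0.2]
opening: 0.0391
finger_force: 40.9
t 5.6167 tcp [439.4  254.27 319.92] F [-0.63 -0.19 -0.2 ] open 39.0965829420625
linear [-0.36 -3.87 26.92] dr [ 0.02 -0.02  0.18]
```

```bash
python3 -m inch '[{"dr":[0,0,0.2],"linear":[0,-3.9,12],"fingers":36},{"dr":[0,0,0.2],"linear":[0,-3.9,24],"fingers":36},{"dr":[0,0,0.2],"linear":[0,-3.9,27],"fingers":36},{"dr":[0,0,0.2],"linear":[0,-3.9,27],"fingers":36},{"dr":[0,0,0.2],"linear":[0,-3.9,27],"fingers":36}]'; python3 plan.py 565.6 226 293 -104.3
python3 - <<'E'
from h import *
b=manip.camera("scene")[100:240,250:400]
cv2.imwrite("pics/g2.png",cv2.resize(b,None,fx=4,fy=4,interpolation=cv2.INTER_CUBIC))
E
```

```text
time_s: 6.03
tcp_pos: [0.4408, 0.2573, 0.2929]
tcp_rot: [-0.0, 0.992, -0.126, 0.0]
force: [0.5, -0.9, -1.2]
opening: 0.0394
finger_force: 40.9
t 6.0333 tcp [440.82 257.32 292.91] F [ 0.48 -0.92 -1.21] open 39.38544850188118
linear [128.65  -0.85  -0.06] dr [-0.   -0.01 -0.17]
```

View pics/g2.png

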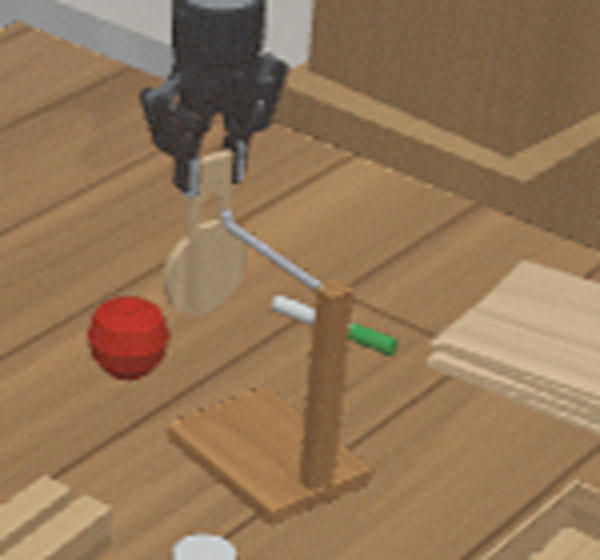

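The disc hangs in the gripper with its hole at crop (210,205), in line with the spare bar's tip at (227,215). I'll slide it on.

```bash
python3 -m inch '[{"dr":[0,0,0],"linear":[10,-0.5,0],"fingers":36},{"dr":[0,0,0],"linear":[28,-0.5,0],"fingers":36},{"dr":[0,0,0],"linear":[46,-0.5,0],"fingers":36},{"dr":[0,0,0],"linear":[60,-0.5,0],"fingers":36}]'; python3 -m inch '[{"dr":[0,0,0],"linear":[18,0,0],"fingers":36},{"dr":[0,0,0],"linear":[36,0,0],"fingers":36},{"dr":[0,0,0],"linear":[54,0,0],"fingers":36},{"dr":[0,0,0],"linear":[64,0,0],"fingers":36},{"dr":[0,0,0],"linear":[68,0,0],"fingers":36},{"dr":[0,0,0],"linear":[68,0,0],"fingers":36}]';python3 plan.py 565.6 226 275 -104.3
```

```text
time_s: 6.42
tcp_pos: [0.5, 0.2428, 0.2932]
tcp_rot: [-0.0, 0.992, -0.126, 0.001]
force: [0.4, -0.3, -0.8]
opening: 0.0389
finger_force: 40.9
time_s: 6.92
tcp_pos: [0.5651, 0.2259, 0.2927]
tcp_rot: [0.0, 0.992, -0.126, 0.0]
force: [0.1, 0.1, -0.7]
opening: 0.0392
finger_force: 40.9
t 6.9167 tcp [565.08 225.88 292.74] F [ 0.08  0.1  -0.75] open 39.168367503313014
linear [ 0.47 -0.25 17.74] dr [ 0.02 -0.03 -0.16]
```

Clean, with no contact. Now lower until the template's weight rests on the bar.

```bash
python3 -m inch '[{"dr":[0,0,0],"linear":[0,0,6],"fingers":36},{"dr":[0,0,0],"linear":[0,0,12],"fingers":36},{"dr":[0,0,0],"linear":[0,0,16],"fingers":36},{"dr":[0,0,0],"linear":[0,0,16],"fingers":36},{"dr":[0,0,0],"linear":[0,0,16],"fingers":36}]'
```

```text
time_s: 7.33
tcp_pos: [0.5645, 0.2254, 0.2766]
tcp_rot: [0.001, 0.992, -0.126, 0.0]
force: [0.3, -9.0, 5.6]
opening: 0.0392
finger_force: 41.5
```

```bash
python3 -m inch '[{"dr":[0,0,0],"linear":[0,1.5,0],"fingers":36},{"dr":[0,0,0],"linear":[0,2,1],"fingers":36},{"dr":[0,0,0],"linear":[0,2,1],"fingers":36}]';python3 -m inch '[{"dr":[0,0,0],"linear":[0,0,0],"fingers":42},{"dr":[0,0,0],"linear":[0,0,0],"fingers":48},{"dr":[0,0,0],"linear":[0,0,0],"fingers":60},{"dr":[0,0,0],"linear":[0,0,0],"fingers":70},{"dr":[0,0,0],"linear":[0,0,-20],"fingers":70},{"dr":[0,0,0],"linear":[0,0,-50],"fingers":70},{"dr":[0,0,0],"linear":[0,0,-80],"fingers":70}]'; python3 plan.py 450 150 350 -95
```

```text
time_s: 7.58
tcp_pos: [0.5643, 0.2248, 0.2764]
tcp_rot: [-0.001, 0.992, -0.125, 0.001]
force: [1.9, 0.0, 15.4]
opening: 0.0391
finger_force: 42.7
time_s: 8.17
tcp_pos: [0.5638, 0.2246, 0.3561]
tcp_rot: [0.001, 0.992, -0.126, -0.001]
force: [-0.2, 1.0, -0.0]
opening: 0.0704
finger_force: 0.0
t 8.1667 tcp [563.81 224.56 356.1 ] F [-0.19  0.97 -0.02] open 70.35628363219972
linear [-91.64 100.55   6.32] dr [ 0.07  0.06 -9.42]
```

```bash
python3 plan.py 561.5 -250.5 345 -76.9
python3 - <<'E'
from h import *
b=manip.camera("scene")[100:240,250:400]
cv2.imwrite("pics/g3.png",cv2.resize(b,None,fx=3,fy=3,interpolation=cv2.INTER_CUBIC))
E
```

```text
t 8.1667 tcp [563.81 224.56 356.1 ] F [-0.19  0.97 -0.02] open 70.35628363219972
linear [116.12 460.64  11.57] dr [  0.06   0.08 -27.52]
```

View pics/g3.png

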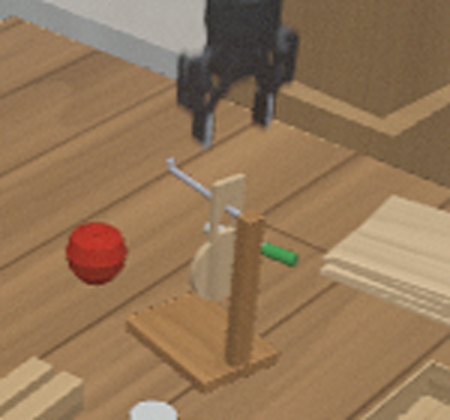

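The disc now hangs on the spare bar: its neck is at crop (228,200), near the post, and the gripper is clear above it. Next, the square.

```bash
python3 -m inch '[{"dr":[0,0,-27.5],"linear":[116,461,11],"fingers":70},{"dr":[0,0,-27.5],"linear":[116,461,11],"fingers":70},{"dr":[0,0,-27.5],"linear":[116,461,11],"fingers":70},{"dr":[0,0,-27.5],"linear":[116,461,11],"fingers":70},{"dr":[0,0,-27.5],"linear":[116,461,11],"fingers":70},{"dr":[0,0,-27.5],"linear":[116,461,11],"fingers":70},{"dr":[0,0,-27.5],"linear":[116,461,11],"fingers":70},{"dr":[0,0,-27.5],"linear":[116,461,11],"fingers":70}]'; python3 plan.py 561.5 -250.5 345 -76.9
```

```text
time_s: 8.88
tcp_pos: [0.5621, -0.1078, 0.3478]
tcp_rot: [-0.0, 0.993, 0.114, -0.0]
force: [1.3, -0.1, 0.6]
opening: 0.0701
finger_force: 0.0
t 8.8833 tcp [ 562.09 -107.8   347.81] F [ 1.33 -0.1   0.57] open 70.13592546436382
linear [-32.92 138.85   2.78] dr [-0.01  0.    0.  ]
```

```bash
python3 -m inch '[{"dr":[0,0,0],"linear":[-33,139,3],"fingers":70},{"dr":[0,0,0],"linear":[-33,139,3],"fingers":70},{"dr":[0,0,0],"linear":[-33,139,3],"fingers":70},{"dr":[0,0,0],"linear":[-33,139,3],"fingers":70},{"dr":[0,0,0],"linear":[-33,139,3],"fingers":70},{"dr":[0,0,0],"linear":[-33,139,3],"fingers":70},{"dr":[0,0,0],"linear":[-33,139,3],"fingers":70}]'; python3 plan.py 561.5 -250.5 275 -76.9
```

```text
time_s: 9.47
tcp_pos: [0.5621, -0.248, 0.3447]
tcp_rot: [-0.0, 0.993, 0.114, -0.0]
force: [0.4, 0.1, 0.1]
opening: 0.0698
finger_force: 0.0
t 9.4667 tcp [ 562.08 -247.96  344.71] F [0.43 0.1  0.11] open 69.81566128429753
linear [-1.15  2.39 69.71] dr [-0.03 -0.    0.03]
```

```bash
python3 -m inch '[{"dr":[0,0,0],"linear":[-1,2,20],"fingers":70},{"dr":[0,0,0],"linear":[-1,2,40],"fingers":70},{"dr":[0,0,0],"linear":[-1,2,58],"fingers":70},{"dr":[0,0,0],"linear":[-1,2,70],"fingers":70},{"dr":[0,0,0],"linear":[-1,2,70],"fingers":70}]'; python3 -m inch '[{"dr":[0,0,0],"linear":[0,0,0],"fingers":50},{"dr":[0,0,0],"linear":[0,0,0],"fingers":36},{"dr":[0,0,0],"linear":[0,0,0],"fingers":36},{"dr":[0,0,0],"linear":[0,0,0],"fingers":36},{"dr":[0,0,0],"linear":[0,0,0],"fingers":36}]'
```

```text
time_s: 9.88
tcp_pos: [0.5613, -0.2491, 0.2728]
tcp_rot: [-0.001, 0.993, 0.115, -0.001]
force: [0.1, -0.6, 0.2]
opening: 0.0699
finger_force: 0.0
time_s: 10.3
tcp_pos: [0.5617, -0.2512, 0.2761]
tcp_rot: [0.001, 0.993, 0.114, 0.001]
force: [1.0, -0.2, 7.3]
opening: 0.0391
finger_force: 40.2
```

```bash
python3 -m inch '[{"dr":[0,0,0],"linear":[0,0,-6],"fingers":36},{"dr":[0,0,0],"linear":[0,0,-12],"fingers":36},{"dr":[0,0,0],"linear":[0,0,-17],"fingers":36},{"dr":[0,0,0],"linear":[0,0,-17],"fingers":36},{"dr":[0,0,0],"linear":[0,0,-17],"fingers":36}]'
```

```text
time_s: 10.72
tcp_pos: [0.5614, -0.251, 0.2922]
tcp_rot: [0.0, 0.993, 0.114, 0.0]
force: [-0.3, -0.4, -0.4]
opening: 0.0394
finger_force: 40.2
```

Gripped and raised 16 mm. Slide it off (110 mm).

```bash
python3 -m inch '[{"dr":[0,0,0],"linear":[-10,0,0],"fingers":36},{"dr":[0,0,0],"linear":[-26,0,0],"fingers":36},{"dr":[0,0,0],"linear":[-44,0,0],"fingers":36},{"dr":[0,0,0],"linear":[-62,0,0],"fingers":36},{"dr":[0,0,0],"linear":[-80,0,0],"fingers":36},{"dr":[0,0,0],"linear":[-96,0,0],"fingers":36},{"dr":[0,0,0],"linear":[-106,0,0],"fingers":36},{"dr":[0,0,0],"linear":[-108,0,0],"fingers":36}]'; python3 plan.py 436 0 340 -90
```

```text
time_s: 11.38
tcp_pos: [0.4548, -0.276, 0.2921]
tcp_rot: [0.0, 0.994, 0.113, -0.0]
force: [-0.0, 0.3, -0.2]
opening: 0.0391
finger_force: 40.3
t 11.3833 tcp [ 454.76 -276.    292.08] F [-0.    0.25 -0.2 ] open 39.05428714610584
linear [  43.73 -273.16  -47.93] dr [ 0.    0.03 12.99]
```

```bash
python3 -m inch '[{"dr":[0,0,0],"linear":[1,-10,-10],"fingers":36},{"dr":[0,0,2],"linear":[5,-35,-25],"fingers":36},{"dr":[0,0,4],"linear":[12,-72,-40],"fingers":36},{"dr":[0,0,6],"linear":[18,-110,-47],"fingers":36},{"dr":[0,0,8],"linear":[24,-148,-47],"fingers":36},{"dr":[0,0,10],"linear":[30,-188,-47],"fingers":36},{"dr":[0,0,12],"linear":[36,-228,-47],"fingers":36},{"dr":[0,0,13],"linear":[42,-265,-47],"fingers":36}]'; python3 plan.py 440 256.5 320 -104.3
```

```text
time_s: 12.05
tcp_pos: [0.4367, -0.0047, 0.3393]
tcp_rot: [-0.0, 1.0, 0.0, 0.0]
force: [1.4, 0.4, -0.8]
opening: 0.0391
finger_force: 40.4
t 12.05 tcp [436.72  -4.68 339.28] F [ 1.36  0.44 -0.81] open 39.075439191469975
linear [   3.51 -261.16   19.47] dr [-0.04 -0.01 14.35]
```

```bash
python3 -m inch '[{"dr":[0,0,2],"linear":[0,-38,0],"fingers":36},{"dr":[0,0,4],"linear":[1,-76,0],"fingers":36},{"dr":[0,0,6],"linear":[1,-114,0],"fingers":36},{"dr":[0,0,8],"linear":[2,-152,0],"fingers":36},{"dr":[0,0,10],"linear":[2,-190,5],"fingers":36},{"dr":[0,0,12],"linear":[2,-225,10],"fingers":36},{"dr":[0,0,14.3],"linear":[3,-250,20],"fingers":36},{"dr":[0,0,14.3],"linear":[3,-262,20],"fingers":36}]';python3 -m inch '[{"dr":[0,0,0],"linear":[0,0,0],"fingers":36},{"dr":[0,0,0],"linear":[0,0,0],"fingers":36},{"dr":[0,0,0],"linear":[0,0,0],"fingers":36}]'; python3 plan.py 440 256.7 292.5 -104.3
```

```text
time_s: 12.72
tcp_pos: [0.4383, 0.2588, 0.3174]
tcp_rot: [0.0, 0.992, -0.122, -0.001]
force: [0.3, 0.7, -0.5]
opening: 0.0391
finger_force: 40.4
time_s: 12.97
tcp_pos: [0.4398, 0.2533, 0.3195]
tcp_rot: [-0.0, 0.992, -0.124, 0.0]
force: [0.3, -1.0, -1.2]
opening: 0.0394
finger_force: 40.5
t 12.9667 tcp [439.79 253.34 319.5 ] F [ 0.27 -0.97 -1.18] open 39.379540183454935
linear [-0.64 -3.3  27.  ] dr [-0.01 -0.03  0.06]
```

```bash
python3 -m inch '[{"dr":[0,0,0],"linear":[0,-3.3,12],"fingers":36},{"dr":[0,0,0],"linear":[0,-3.3,24],"fingers":36},{"dr":[0,0,0],"linear":[0,-3.3,27],"fingers":36},{"dr":[0,0,0],"linear":[0,-3.3,27],"fingers":36},{"dr":[0,0,0],"linear":[0,-3.3,27],"fingers":36}]'; python3 plan.py 526 234.8 292.5 -104.3
python3 - <<'E'
from h import *
b=manip.camera("scene")[100:240,250:400]
cv2.imwrite("pics/g4.png",cv2.resize(b,None,fx=3,fy=3,interpolation=cv2.INTER_CUBIC))
E
```

```text
time_s: 13.38
tcp_pos: [0.4407, 0.257, 0.2921]
tcp_rot: [0.0, 0.992, -0.124, 0.0]
force: [0.2, -0.3, -0.9]
opening: 0.0394
finger_force: 40.5
t 13.3833 tcp [440.68 256.96 292.14] F [ 0.25 -0.28 -0.92] open 39.35670372767452
linear [88.15  0.47 -0.35] dr [ 0.01 -0.01  0.05]
```

View pics/g4.png

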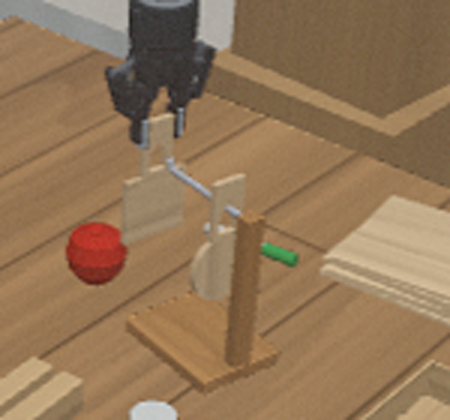

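The square is upright in the gripper with its hole at crop (157,152), in line with the bar tip at (170,162). The disc hangs at (228,200). I'll slide the square on, then lower it.

```bash
python3 -m inch '[{"dr":[0,0,0],"linear":[10,0.3,0],"fingers":36},{"dr":[0,0,0],"linear":[26,0.3,0],"fingers":36},{"dr":[0,0,0],"linear":[42,0.3,0],"fingers":36},{"dr":[0,0,0],"linear":[58,0.3,0],"fingers":36},{"dr":[0,0,0],"linear":[74,0.5,0],"fingers":36},{"dr":[0,0,0],"linear":[84,0.5,0],"fingers":36},{"dr":[0,0,0],"linear":[88,0.5,0],"fingers":36},{"dr":[0,0,0],"linear":[88,0.5,0],"fingers":36}]'; python3 -m inch '[{"dr":[0,0,0],"linear":[0,0,6],"fingers":36},{"dr":[0,0,0],"linear":[0,0,12],"fingers":36},{"dr":[0,0,0],"linear":[0,0,16],"fingers":36},{"dr":[0,0,0],"linear":[0,0,16],"fingers":36},{"dr":[0,0,0],"linear":[0,0,16],"fingers":36}]'
```

```text
time_s: 14.1
tcp_pos: [0.5265, 0.2346, 0.292]
tcp_rot: [0.0, 0.992, -0.124, 0.0]
force: [-0.3, 0.3, -0.7]
opening: 0.0391
finger_force: 40.5
time_s: 14.52
tcp_pos: [0.5253, 0.235, 0.2759]
tcp_rot: [0.0, 0.992, -0.124, -0.0]
force: [-1.5, -4.2, 7.3]
opening: 0.0389
finger_force: 41.5
```

Seated on the bar. Release and rise.

```bash
python3 -m inch '[{"dr":[0,0,0],"linear":[0,0.7,0.5],"fingers":36},{"dr":[0,0,0],"linear":[0,0.7,0.5],"fingers":42},{"dr":[0,0,0],"linear":[0,0.7,0.5],"fingers":48},{"dr":[0,0,0],"linear":[0,0.7,0.5],"fingers":60},{"dr":[0,0,0],"linear":[0,0.7,0.5],"fingers":70},{"dr":[0,0,0],"linear":[0,0.7,-20],"fingers":70},{"dr":[0,0,0],"linear":[0,0.7,-50],"fingers":70},{"dr":[0,0,0],"linear":[0,0.7,-80],"fingers":70}]'; python3 plan.py 596.3 -242.5 345 -76.9
```

```text
time_s: 15.18
tcp_pos: [0.5252, 0.2345, 0.3566]
tcp_rot: [0.001, 0.992, -0.124, -0.001]
force: [-0.5, -0.5, 0.4]
opening: 0.0701
finger_force: 0.0
t 15.1833 tcp [525.15 234.54 356.56] F [-0.48 -0.48  0.42] open 70.1356177188972
linear [186.22 444.9   12.  ] dr [  0.06   0.07 -27.33]
```

```bash
python3 -m inch '[{"dr":[0,0,-27.3],"linear":[186,445,12],"fingers":70},{"dr":[0,0,-27.3],"linear":[186,445,12],"fingers":70},{"dr":[0,0,-27.3],"linear":[186,445,12],"fingers":70},{"dr":[0,0,-27.3],"linear":[186,445,12],"fingers":70},{"dr":[0,0,-27.3],"linear":[186,445,12],"fingers":70},{"dr":[0,0,-27.3],"linear":[186,445,12],"fingers":70},{"dr":[0,0,-27.3],"linear":[186,445,12],"fingers":70},{"dr":[0,0,-27.3],"linear":[186,445,12],"fingers":70}]'; python3 plan.py 596.3 -242.5 345 -76.9
```

```text
time_s: 15.85
tcp_pos: [0.5744, -0.0962, 0.3476]
tcp_rot: [-0.0, 0.993, 0.114, 0.0]
force: [0.0, 0.9, 0.5]
opening: 0.0702
finger_force: 0.0
t 15.85 tcp [574.35 -96.18 347.56] F [0.01 0.89 0.45] open 70.1756088856032
linear [-11.77 147.49   2.53] dr [-0.01 -0.   -0.01]
```

```bash
python3 -m inch '[{"dr":[0,0,0],"linear":[-12,147,2],"fingers":70},{"dr":[0,0,0],"linear":[-12,147,2],"fingers":70},{"dr":[0,0,0],"linear":[-12,147,2],"fingers":70},{"dr":[0,0,0],"linear":[-12,147,2],"fingers":70},{"dr":[0,0,0],"linear":[-12,147,2],"fingers":70},{"dr":[0,0,0],"linear":[-12,147,2],"fingers":70},{"dr":[0,0,0],"linear":[-12,147,2],"fingers":70}]'; python3 plan.py 596.3 -242.5 275 -76.9
python3 - <<'E'
from h import *
np.set_printoptions(precision=4,suppress=True)
T=manip.camera("top");S=manip.camera("scene");T0=cv2.imread("pics/top0.png");S0=cv2.imread("pics/scene0.png")
# new light pixels near the spare bar: template centres and tops in each view, against expectation
u=np.array([.969,-.2473,0]);
for nm,p in(("disc",np.array([.5645,.2245,0])),("square",np.array([.5253,.2345,0]))):
    for n,I,I0 in(("top",T,T0),("scene",S,S0)):
        c=C[n];X=c["R"]@(p+[0,0,.2337])+c["t"];q=np.array([c["fx"]*X[0]/X[2]+c["cx"],c["fy"]*X[1]/X[2]+c["cy"]])
        x,y=(q-12).astype(int);D=cv2.absdiff(I,I0)[y:y+24,x:x+24].max(2)>35
        v,w=np.nonzero(D);print(nm,n,"expected top px",q,"changed rows",v.min()+y,"cols",w.min()+x,w.max()+x)
        for r in range(0,24,2):print("".join("#" if k else "." for k in D[r]))
E
```

```text
time_s: 16.43
tcp_pos: [0.5962, -0.2394, 0.3454]
tcp_rot: [-0.0, 0.993, 0.114, -0.0]
force: [0.2, 0.3, -1.2]
opening: 0.0701
finger_force: 0.0
t 16.4333 tcp [ 596.18 -239.37  345.44] F [ 0.16  0.27 -1.23] open 70.11701561731783
linear [-0.59  3.12 70.44] dr [-0.03  0.    0.02]
disc top expected top px [174.036  186.5666] changed rows 184 cols 165 185
........................
........................
........................
........................
........................
....##..................
...###########..........
.....#..############....
.......###############..
....#.....#.....#.####.#
........###....###.#.###
...............#########
disc scene expected top px [325.6944 159.2016] changed rows 153 cols 313 331
........................
........................
........................
.......####.............
.####...................
........................
#...........#####.......
.###....####............
....#...................
.......##...............
.........#####..........
........................
square top expected top px [169.5427 203.5088] changed rows 191 cols 158 180
...........#.####..#####
..........######.....###
..............##....####
.....................###
........................
....####................
..#############.........
.####....#############..
...#..##.#######..#..##.
.......###.#....###.####
................########
.....................###
square scene expected top px [317.8516 153.863 ] changed rows 153 cols 313 328
........................
........................
........................
........................
........................
........................
...............####.....
.........####...........
........................
........#...........####
.........###....####....
............#...........
```

Both templates appear at the predicted pixels on the spare bar in the top view. Now grasp the triangle.

```bash
python3 -m inch '[{"dr":[0,0,0],"linear":[-0.5,3,20],"fingers":70},{"dr":[0,0,0],"linear":[-0.5,3,40],"fingers":70},{"dr":[0,0,0],"linear":[-0.5,3,58],"fingers":70},{"dr":[0,0,0],"linear":[-0.5,3,70],"fingers":70},{"dr":[0,0,0],"linear":[-0.5,3,70],"fingers":70}]'; python3 -m inch '[{"dr":[0,0,0],"linear":[0,0,0],"fingers":50},{"dr":[0,0,0],"linear":[0,0,0],"fingers":36},{"dr":[0,0,0],"linear":[0,0,0],"fingers":36},{"dr":[0,0,0],"linear":[0,0,0],"fingers":36},{"dr":[0,0,0],"linear":[0,0,0],"fingers":36}]'; python3 -m inch '[{"dr":[0,0,0],"linear":[0,0,-6],"fingers":36},{"dr":[0,0,0],"linear":[0,0,-12],"fingers":36},{"dr":[0,0,0],"linear":[0,0,-17],"fingers":36},{"dr":[0,0,0],"linear":[0,0,-17],"fingers":36},{"dr":[0,0,0],"linear":[0,0,-17],"fingers":36}]'
```

```text
time_s: 16.95
tcp_pos: [0.5961, -0.2416, 0.2736]
tcp_rot: [-0.001, 0.993, 0.115, -0.001]
force: [0.4, -0.9, -0.7]
opening: 0.07
finger_force: 0.0
time_s: 17.37
tcp_pos: [0.5965, -0.2433, 0.2768]
tcp_rot: [0.001, 0.993, 0.114, 0.001]
force: [-0.7, 0.7, 8.2]
opening: 0.0394
finger_force: 40.3
time_s: 17.78
tcp_pos: [0.5963, -0.2432, 0.293]
tcp_rot: [0.0, 0.993, 0.114, 0.0]
force: [-0.2, 0.7, -0.7]
opening: 0.0389
finger_force: 40.3
```

```bash
python3 -m inch '[{"dr":[0,0,0],"linear":[-10,0,0],"fingers":36},{"dr":[0,0,0],"linear":[-28,0,0],"fingers":36},{"dr":[0,0,0],"linear":[-46,0,0],"fingers":36},{"dr":[0,0,0],"linear":[-64,0,0],"fingers":36},{"dr":[0,0,0],"linear":[-80,0,0],"fingers":36}]'; python3 -m inch '[{"dr":[0,0,0],"linear":[-15,0,0],"fingers":36},{"dr":[0,0,0],"linear":[-32,0,0],"fingers":36},{"dr":[0,0,0],"linear":[-48,0,0],"fingers":36},{"dr":[0,0,0],"linear":[-62,0,0],"fingers":36},{"dr":[0,0,0],"linear":[-65,0,0],"fingers":36}]'; python3 plan.py 487.7 -24.6 300 -87.1
```

```text
time_s: 18.2
tcp_pos: [0.5172, -0.2614, 0.2925]
tcp_rot: [-0.0, 0.993, 0.114, -0.0]
force: [0.6, -1.5, -0.0]
opening: 0.0388
finger_force: 40.4
time_s: 18.62
tcp_pos: [0.4532, -0.2766, 0.2929]
tcp_rot: [0.0, 0.994, 0.113, -0.0]
force: [0.6, -0.9, -1.2]
opening: 0.0391
finger_force: 40.4
t 18.6167 tcp [ 453.21 -276.65  292.86] F [ 0.57 -0.86 -1.25] open 39.08744160541822
linear [  90.18 -237.88   -7.19] dr [ 0.    0.04 10.07]
```

```bash
python3 -m inch '[{"dr":[0,0,1],"linear":[3,-12,-6],"fingers":36},{"dr":[0,0,3],"linear":[10,-45,-7],"fingers":36},{"dr":[0,0,5],"linear":[24,-82,-7],"fingers":36},{"dr":[0,0,7],"linear":[40,-120,-7],"fingers":36},{"dr":[0,0,9],"linear":[56,-158,-7],"fingers":36},{"dr":[0,0,10],"linear":[72,-195,-7],"fingers":36},{"dr":[0,0,10],"linear":[84,-225,-7],"fingers":36},{"dr":[0,0,10],"linear":[90,-238,-7],"fingers":36}]'; python3 -m inch '[{"dr":[0,0,0],"linear":[0,0,0],"fingers":36},{"dr":[0,0,0],"linear":[0,0,0],"fingers":36},{"dr":[0,0,0],"linear":[0,0,0],"fingers":36}]'; python3 plan.py 487.7 -24.6 242 -87.1
```

```text
time_s: 19.28
tcp_pos: [0.4895, -0.0188, 0.2991]
tcp_rot: [-0.001, 1.0, 0.029, -0.0]
force: [0.0, -0.3, -0.3]
opening: 0.0394
finger_force: 40.7
time_s: 19.53
tcp_pos: [0.4889, -0.0244, 0.2996]
tcp_rot: [0.0, 1.0, 0.027, 0.0]
force: [-0.0, -0.4, -0.9]
opening: 0.0393
finger_force: 40.7
t 19.5333 tcp [488.87 -24.4  299.64] F [-0.   -0.38 -0.93] open 39.259850193142256
linear [-1.18  0.11 57.64] dr [ 0.03 -0.    0.15]
```

```bash
python3 -m inch '[{"dr":[0,0,0.1],"linear":[-1,0,15],"fingers":36},{"dr":[0,0,0.1],"linear":[-1,0,32],"fingers":36},{"dr":[0,0,0.1],"linear":[-1,0,48],"fingers":36},{"dr":[0,0,0.1],"linear":[-1,0,57],"fingers":36},{"dr":[0,0,0.1],"linear":[-1,0,57],"fingers":36},{"dr":[0,0,0.1],"linear":[-1,0,57],"fingers":36}]'; python3 plan.py 487.7 -24.6 242 -87.1
python3 - <<'E'
from h import *
b=manip.camera("scene");cv2.imwrite("pics/full5.png",b)
b=b[180:265,205:290].copy()
cv2.imwrite("pics/g5.png",cv2.resize(b,None,fx=7,fy=7,interpolation=cv2.INTER_CUBIC))
E
```

```text
time_s: 20.03
tcp_pos: [0.4879, -0.0246, 0.2429]
tcp_rot: [0.0, 1.0, 0.025, -0.0]
force: [-0.2, -0.2, -0.9]
opening: 0.0391
finger_force: 40.6
t 20.0333 tcp [487.85 -24.56 242.93] F [-0.18 -0.19 -0.92] open 39.09958299270327
linear [-0.15  0.03  0.93] dr [0.02 0.01 0.02]
```

View pics/g5.png

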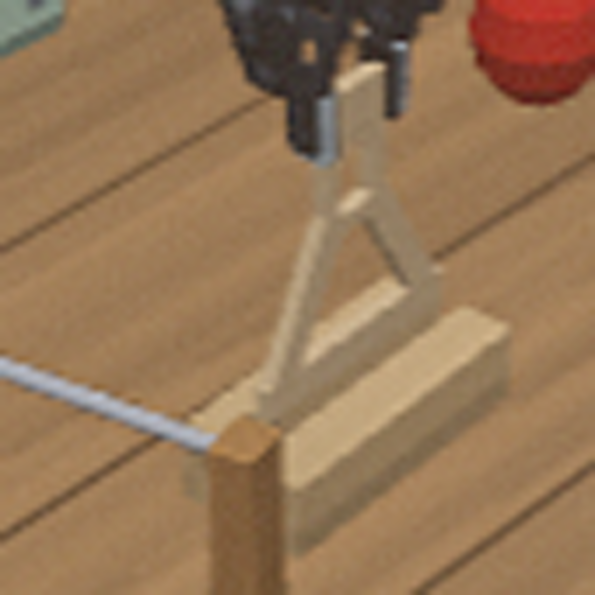

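The triangle is upright just above the block, parallel to the groove and apparently centred over it: its lower edge runs from crop (268,415) to (437,300), with the groove's near lip just below. I'll lower gently and watch the force.

```bash
python3 -m inch '[{"dr":[0,0,0],"linear":[0,0,4],"fingers":36},{"dr":[0,0,0],"linear":[0,0,8],"fingers":36},{"dr":[0,0,0],"linear":[0,0,12],"fingers":36},{"dr":[0,0,0],"linear":[0,0,16],"fingers":36},{"dr":[0,0,0],"linear":[0,0,16],"fingers":36},{"dr":[0,0,0],"linear":[0,0,16],"fingers":36}]'
```

```text
time_s: 20.58
tcp_pos: [0.4877, -0.0239, 0.2265]
tcp_rot: [0.0, 1.0, 0.026, -0.0]
force: [0.5, 1.1, -0.5]
opening: 0.0388
finger_force: 40.7
```

It has entered the groove without contact. Continue to the floor.

```bash
python3 -m inch '[{"dr":[0,0,0],"linear":[0,0,5],"fingers":36},{"dr":[0,0,0],"linear":[0,0,10],"fingers":36},{"dr":[0,0,0],"linear":[0,0,14],"fingers":36},{"dr":[0,0,0],"linear":[0,0,17],"fingers":36},{"dr":[0,0,0],"linear":[0,0,17],"fingers":36}]'; python3 -m inch '[{"dr":[0,0,0],"linear":[0,0,1],"fingers":36},{"dr":[0,0,0],"linear":[0,0,2],"fingers":36},{"dr":[0,0,0],"linear":[0,0,2],"fingers":36}]'
```

```text
time_s: 21.0
tcp_pos: [0.4876, -0.0239, 0.209]
tcp_rot: [0.0, 1.0, 0.026, -0.0]
force: [0.4, -0.2, -0.9]
opening: 0.0392
finger_force: 40.7
time_s: 21.25
tcp_pos: [0.4882, -0.024, 0.2084]
tcp_rot: [-0.0, 1.0, 0.026, 0.001]
force: [-1.4, -0.5, 15.3]
opening: 0.0393
finger_force: 42.2
```

Floor contact at TCP 208.4 mm, as predicted, with a force of 15 N. Release gently and retreat.

```bash
python3 -m inch '[{"dr":[0,0,0],"linear":[0,0,-1],"fingers":40},{"dr":[0,0,0],"linear":[0,0,-1],"fingers":44},{"dr":[0,0,0],"linear":[0,0,-1],"fingers":50},{"dr":[0,0,0],"linear":[0,0,-1],"fingers":60},{"dr":[0,0,0],"linear":[0,0,-1],"fingers":70},{"dr":[0,0,0],"linear":[0,0,-20],"fingers":70},{"dr":[0,0,0],"linear":[0,0,-50],"fingers":70},{"dr":[0,0,0],"linear":[0,0,-85],"fingers":70}]'; python3 -m inch '[{"dr":[0,0,0],"linear":[0,0,-40],"fingers":70},{"dr":[0,0,0],"linear":[-30,0,-60],"fingers":70},{"dr":[0,0,0],"linear":[-40,30,-80],"fingers":70},{"dr":[0,0,0],"linear":[-40,60,-100],"fingers":70},{"dr":[0,0,0],"linear":[-40,60,-100],"fingers":70}]'
python3 - <<'E'
from h import *
np.set_printoptions(precision=4,suppress=True)
S=manip.camera("scene");A=cv2.imread("pics/full5.png");cv2.imwrite("pics/end.png",S)
# neck top + whole silhouette vs picture with triangle 36 mm higher: match neck patch, vertical shift expected
x,y,w,h=250,188,13,35
c=C["scene"];pr=lambda p:(lambda X:np.array([c["fx"]*X[0]/X[2]+c["cx"],c["fy"]*X[1]/X[2]+c["cy"]]))(c["R"]@np.array(p)+c["t"])
print("exp neck top before",pr([.4877,-.0246,.2]),"after",pr([.4877,-.0246,.165]))
t=A[212:235,240:272];r=cv2.matchTemplate(S[205:265,225:290],t,cv2.TM_CCOEFF_NORMED);_,v,_,l=cv2.minMaxLoc(r);print("match",v,"shift",l[0]+225-240,l[1]+205-212)
print(manip.state()["tcp_pos"],manip.state()["force"])
E
```

```text
time_s: 21.92
tcp_pos: [0.4872, -0.024, 0.2929]
tcp_rot: [0.0, 1.0, 0.026, -0.001]
force: [0.6, 1.0, 0.9]
opening: 0.0702
finger_force: 0.0
time_s: 22.33
tcp_pos: [0.4506, -0.0906, 0.3962]
tcp_rot: [0.001, 1.0, 0.024, 0.003]
force: [-0.1, -0.2, -0.2]
opening: 0.0697
finger_force: 0.0
exp neck top before [254.1562 190.6403] after [254.2382 200.2502]
match 0.5577415823936462 shift 3 -2
[ 0.4508 -0.0882  0.3942] [ 0.1005  1.1526 -1.3669]
```

Run:
```python
from h import *
S=cv2.imread("pics/end.png");S0=cv2.imread("pics/scene0.png")
D=cv2.absdiff(S,S0).max(2)>22
print("cols 228-282 rows 190-256")
for r in range(190,256,2):print(r,"".join("#" if k else "." for k in D[r,228:283]))
```

```text
cols 228-282 rows 190-256
190 .......................................................
192 .......................................................
194 .......................................................
196 .......................................................
198 ............................####.......................
200 .........................#####.........................
202 ......................#####............................
204 .......................................................
206 .......................#...............................
208 ......................#................................
210 .......................................................
212 .............................#.........................
214 .............................#.........................
216 ......................##...###.........................
218 .........................###...........................
220 .....................####.#...#####....................
222 .....................##.......#######..................
224 ....................##.........######.............
[... 205 characters left out ...]
.....###......##........................
234 ...#...............####...##...........................
236 ####...............#...###.............................
238 ###...............#.###................................
240 #..##...........##.....................................
242 .......................................................
244 .......................................................
246 .......................................................
248 ###....................................................
250 #.#....................................................
252 #####..................................................
254 ...###.................................................
```

The neck top is at (254.5,200), against the predicted (254.2,200.3), so the triangle is upright and fully down.

```bash
python3 -c "
from workcell import manip
print(manip.hand_in())"
```

```text
the job is handed in; nothing more can be done
None
```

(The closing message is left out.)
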